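# Pin the pipe-rest arm and snap the lock ring shut

## Robot

A 6-joint arm with a two-finger parallel gripper is mounted at the origin on a cart in front of the work surface, level with it; the furniture and walls round the work are solid. World frame = base frame: x ahead of the robot, y to its left, z up, the work surface at z = 0. Lengths are in m, angles in rad, forces in N, time in s.
With the tool pointing down it reaches from about 0.275 to 1 m from the base axis. Payload 8.4 kg.
Tool frame: the origin (TCP) lies midway between the tips of the shut fingers; the grasp point (between the pads) lies 19 mm behind it; z points along the fingers, y is the line along which they close (so a half turn about z gives the same grasp; the last joint's range is limited). The gripper opens to 85 mm and grips with 20 to 120 N. Pads are 22 mm wide; open, the fingers measure 114 mm over their backs; the gripper's body (76 mm by 85 mm) begins 54 mm behind the grasp point. The pads swing forward as they close: fully open they stand 13 mm farther back than shut.
Start: joints at [-1.149, 0.353, 1.633, -0, 1.155, -0.002], TCP at [0.257, -0.57, 0.231] pointing down, gripper open.
Joint ranges: [-2.63, 2.63], [-0.92, 2.1], [0.06, 2.66], [-1.3, 4.44], [0, 2.69], [-3.02, 3.02]. Speed limits (rad/s): [2.22, 2.22, 2.79, 3.14, 3.14, 3.14].

## Interface

Orientations are given as a 3x3 rotation matrix whose columns are the frame's x, y, z axes.
In Python, from plant import ctrl, imaging, job, models gives the robot as it stands.
- The arm moves only by the shell command python3 -m jog 'ROWS' [FORCE]. ROWS is JSON, a list of rows, each a list of 5 numbers: the finger opening in mm, from 0 to 85.4, then the shift along the tool's x, y, z in mm, then the turn about the tool's z in rad. In form: [[claw, x, y, z, roll], ...]. A call has 1 to 12 rows; each row shifts and turns the commanded pose from where the row before left it, along the tool's axes as they then stand; what a row does not reach is not made up. A row lasts 1/10 s, in which the tool goes at most 50 mm and 8.59 degrees, less where a joint would pass 70% of its speed; a pose out of reach is approached as far as the arm can. A call with a gripper value outside its range is refused whole. The fingers move at their own pace and stop on an object; FORCE is the grip in N (left out, the last holds). Time passes only in rows, so rows that do not move let the fingers close. It gives the time, the measured TCP pose, the force, the opening and the grip force at its end, in the units of the state.
- ctrl.read_state(): the state, without advancing time (a new reading comes with each control period).
- imaging.capture(name): name is "scene" or "top" or "wrist"; returns a dict with "color" (480x640x3 uint8, red, green, blue), "K" (3x3 intrinsics, pixels), "k1" (the pictures are not rectified: a ray, as slopes to the right and down, at radius r is drawn at 1 + k1 r^2 times it, then the intrinsics apply), "rvec" (rotation vector, rad) and "tvec" (3), from world to camera coordinates, as OpenCV has them; the wrist camera has in their place "tool_from_camera" (4x4, takes a point from camera to tool coordinates, whose origin is the TCP and whose axes are the flange's). Camera axes: x right, y down, z forward; pixel columns grow to the right and rows downward; lengths in m; the calibration is good to about 2 mm. A picture is of the moment at which its call begins: read the wrist's pose just before it. There is no depth.
- job.hand_in(): hands the job in; it is judged then, once.
Trained networks look in the newest picture that a camera, given by its name, has taken for a name from the list of things; names that differ only in an ending like _2 or _b are one class to them, and where a whole thing is asked for, a point or a joint stands for the part that bears it (a point fixed in the world has none). Each returns a list of dicts, best first, with "score" (0 to 1); they miss things now and then, are a little off and sometimes report something else, mostly with a low value. They report only what shows in the picture. A call takes as long as a camera call. They do not tell look-alikes from the thing itself.
- models.look_for(camera, label): "bbox" ([centre column, centre row, width, height] in pixels, round what is visible of it).
- models.cut_out(camera, label): "pixels" (480x640 bool, what is visible of it) and "bbox" ([centre column, centre row, width, height] in pixels, round what is visible of it).
The state is a dict: "time_s": time; "joint_pos": joint angles; "joint_velocities": joint speeds; "tau": joint torques, N m; "eef_pos": TCP position; "tcp_rot": TCP orientation; "wrist_force": force on the tool from outside, world axes, zero at the start; "torque": the same for the moment, N m; "opening": finger opening in m; "gripper_force": force on a finger pad.
Only numpy, scipy, OpenCV 4.12 (cv2) and the standard library are available. Lean on these libraries where they do the work, as an engineer would, in place of code of your own. Each camera call takes 0.05 s, during which the arm holds its last target. There are 200 camera calls.

## Task

Take the red-handled lock pin out of the wooden block, put it down through the hole of the blue bracket's fork with its open ring lying out over the free end of the fork, and press it home until you feel the collar seat on the packing washers (a push of more than 6 N, but never more than 25 N on the bracket). Then swing the sprung ring down past its dead point so that it snaps over the end of the pin below the fork, let go, and leave the other things on the bench alone.

Things in the scene. Friction and masses are not known exactly. Their poses are not given: they have to be found in the camera images.
- lock_pin: Loose steel lock pin, 0.2 to 0.4 kg, upright in the wooden block. Origin: centre of the underside of its collar (26 mm wide, 4 mm thick), which lands on block or fork; +z up the pin, the open ring points to its -x. Shank below: 12 mm thick for 30 mm, then a 20 mm taper to a 5 mm wide nose. Above the collar a steel head 22 (x) x 30 (y) mm, z 4 to 16 mm, holding the ring's pivot.
- pin_grip (a point): Middle of the pin's red grip, 42 mm above the pin's origin. The grip is 22 mm (pin's x) by 14 mm (pin's y) with flat sides, and reaches from 16 to 62 mm above the pin's origin. Axes as the pin's.
- ring (a joint): Ring angle about the pin's y, pivot 10 mm above the pin's origin: 0 open, level, along the pin's -x; grows swinging down; 1.57 closed, hanging straight down round the fork and over the pin's nose. Stops at 0 and 1.57. Over-centre spring: held open by 0.18 N m at 0, falling to nothing at the dead point 0.6 rad; beyond that it snaps shut by itself. 5 mm wire, 42 mm wide inside.
- ring_tab (a point): Centre of the red tab at the far end of the ring, 74 mm from the ring's pivot; the tab is 22 mm long (63 to 85 mm from the pivot), 28 mm wide, 4 mm thick. Pressing it down swings the ring.
- bracket: Blue steel bracket bolted to the bench. Origin on the bench under the pin hole, z up, its fork points to its -x. Base plate 190 x 100 x 10 mm (x -35 to 155 mm), post at x 68 to 132 mm, 120 mm high, fork in front of it at z 92 to 120 mm, 32 mm wide, free end 18 mm in front of the hole. A yellow swing arm with a small V rest juts out behind, to x 205 mm, up to 145 mm above the bench.
- fork_hole (a point): Centre of the pin hole on the fork's top face, 120 mm above the bench, axes as the bracket's. Steel packing washers, 30 mm wide, lie here, 1 to 4 mm thick (not measured: feel it); home = collar down on them. Fork: two 8 mm plates 12 mm apart, 13.5 mm holes. Between them the swing arm's 10 mm tongue, its 14 mm hole up to 2.5 mm off in y, unseen; the tapered nose pushes it in line with 3 N.
- pin_block: Pale wooden block 70 x 70 x 60 mm fixed on the bench; the pin stands in the 14 mm hole, 55 mm deep, in the middle of its top. Origin: centre of its underside.
- mug: Grey mug, 88 mm high, a bystander to leave alone. Origin: centre of its underside.
- pipe_nut: Steel nut, 41 x 47 x 18 mm, a bystander to leave alone. Origin: centre of its underside.
- tape_measure: Yellow tape measure, 68 x 72 x 34 mm, a bystander to leave alone. Origin: centre of its underside.
- pliers: Blue-handled pliers, 193 mm long, a bystander to leave alone. Origin: centre of its underside.
- chalk: White chalk stick, 70 mm long, a bystander to leave alone. Origin: centre of its underside.
- flux_tin: Blue round tin, 77 mm wide, 39 mm high, a bystander to leave alone. Origin: centre of its underside.
- elbow_a: Grey pipe elbow, 59 x 83 x 42 mm, a bystander to leave alone. Origin: centre of its underside.
Mind the look-alikes: they are no part of the job. Several things have the shape of the lock_pin; the one meant has the colours described above.

How it is judged:
On the way, in this order (a step that is already met when the one before it is completed fails the run):
1. the pin, ring still open, is pressed home on the packing washers with more than 6 N (horizontal distance between lock_pin and fork_hole below 0.0025 m and z of lock_pin in the frame of fork_hole below 0.005 m and angle between the z axis of lock_pin and the z axis of fork_hole, either way round below 0.04 rad and contact force between lock_pin and bracket above 6 N and value of joint ring below 0.3 rad), for 0.2 s.
2. the ring has snapped shut over the pin's end with the pin home (horizontal distance between lock_pin and fork_hole below 0.0025 m and z of lock_pin in the frame of fork_hole below 0.005 m and angle between the z axis of lock_pin and the z axis of fork_hole, either way round below 0.04 rad and value of joint ring above 1.45 rad), for 0.2 s.
At the end, for the whole second after the job is handed in: The pin stands at rest and upright (within 0.04 rad) in the fork, its collar down on the packing (origin within 2.5 mm of the hole's axis and less than 5 mm above the fork's top face), and the ring is closed (beyond 1.45 rad) (all of step 2 and linear speed of lock_pin below 0.03 m/s); the robot touches nothing.
It fails at once if the pin is pushed against the bracket with more than 25 N (contact force between lock_pin and bracket above 25 N).
It fails at once if the fingers or arm strike the bracket with more than 25 N (contact force between the arm and bracket above 25 N).
It fails at once if a bystander (mug, nut, tape measure, pliers, chalk, tin, elbow) is moved by more than 20 mm (distance of any of mug, pipe_nut, tape_measure, pliers, chalk, flux_tin, elbow_a from where it was at the start of the episode above 0.02 m).
It also fails if it takes over 59 s, if anything falls off the work surface, if the arm or the gripper's body presses on something with over 40 N, if the wrist force passes 120 N, or if a joint passes its speed limit or range.

## Working session

There is one attempt and no reset: what is moved stays moved. The work goes in short steps, Python scripts to look and compute and a shell command to move; the robot and the scene stay as the last step left them, time stands still between calls to the robot, and variables do not carry over. Pictures are saved under pics/ and viewed, at most 10 in all, crops included, and the job is handed in when it is done.

```bash
mkdir -p pics; cat > h.py <<'E'
import numpy as np,cv2
from plant import ctrl,imaging,job,models
def P(c):
    if "rvec" in c:
        R=cv2.Rodrigues(np.array(c["rvec"],float))[0]; t=np.array(c["tvec"],float).ravel()
        return R,t
    s=c["state"]; T=np.array(c["tool_from_camera"]); Rw=np.array(s["tcp_rot"]); 
    Rc=Rw@T[:3,:3]; pc=Rw@T[:3,3]+np.array(s["eef_pos"])
    return Rc.T,-Rc.T@pc
def cap(n):
    s=ctrl.read_state(); c=imaging.capture(n); c["state"]=s; return c
def ray(c,u,v):
    K=np.array(c["K"]); x=np.array([(u-K[0,2])/K[0,0],(v-K[1,2])/K[1,1]]); y=x.copy()
    for _ in range(20): y=x/(1+c["k1"]*(y@y))
    R,t=P(c); return -R.T@t, R.T@np.array([y[0],y[1],1])
def onz(c,u,v,z):
    o,d=ray(c,u,v); return o+d*(z-o[2])/d[2]
def proj(c,p):
    R,t=P(c); q=(R@np.atleast_2d(p).T).T+t; x=q[:,:2]/q[:,2:]; x=x*(1+c["k1"]*(x**2).sum(1,keepdims=True))
    K=np.array(c["K"]); return x*[K[0,0],K[1,1]]+K[:2,2]
def tri(obs):
    A=np.zeros((3,3));b=np.zeros(3)
    for o,d in obs:
        d=d/np.linalg.norm(d);M=np.eye(3)-np.outer(d,d);A+=M;b+=M@o
    return np.linalg.solve(A,b)
def save(n,im): cv2.imwrite("pics/"+n,im[:,:,::-1])
E
python3 - <<'E'
from h import *
for n in("scene","top"):
    c=cap(n); save(n+".png",c["color"]); o,_=ray(c,320,240); print(n,o,c["K"][0],c["k1"])
    for l in("lock_pin","bracket","pin_block","ring_tab","pin_grip","fork_hole"):
        print(l,[(np.round(d["bbox"]).tolist(),round(d["score"],2)) for d in models.look_for(n,l)])
s=ctrl.read_state();print(s["tcp_rot"],s["wrist_force"],s["time_s"])
E
```

```text
scene [-0.09055544  0.83471704  1.12238423] [531.15807412   0.         321.92282837] 0.024008191388496636
lock_pin [([282.0, 213.0, 31.0, 34.0], 0.79), ([395.0, 170.0, 37.0, 22.0], 0.79), ([311.0, 246.0, 18.0, 40.0], 0.56), ([346.0, 307.0, 40.0, 31.0], 0.56)]
bracket [([366.0, 187.0, 68.0, 87.0], 0.89), ([310.0, 252.0, 19.0, 27.0], 0.65), ([240.0, 296.0, -3.0, 16.0], 0.3)]
pin_block [([308.0, 251.0, 31.0, 37.0], 0.62)]
ring_tab [([349.0, 305.0, 34.0, 17.0], 0.63), ([312.0, 252.0, 18.0, 21.0], 0.56), ([240.0, 296.0, 4.0, 20.0], 0.27)]
pin_grip [([349.0, 305.0, 40.0, 25.0], 0.93), ([396.0, 168.0, 36.0, 21.0], 0.7), ([312.0, 246.0, 19.0, 37.0], 0.55), ([282.0, 214.0, 33.0, 37.0], 0.52)]
fork_hole [([364.0, 188.0, 66.0, 87.0], 0.67)]
top [0.41633756 0.13701202 1.52695942] [441.93939144   0.         325.3600681 ] -0.04036063340470617
lock_pin [([351.0, 188.0, 30.0, 26.0], 0.66), ([460.0, 220.0, 26.0, 24.0], 0.62), ([298.0, 284.0, 29.0, 29.0], 0.59), ([317.0, 238.0, 25.0, 24.0], 0.48)]
bracket [([404.0, 219.0, 46.0, 78.0], 0.86)]
pin_block [([325.0, 230.0, 19.0, 22.0], 0.84), ([403.0, 221.0, 42.0, 76.0], 0.29)]
ring_tab [([462.0, 224.0, 18.0, 15.0], 0.63), ([346.0, 180.0, 13.0, 20.0], 0.56), ([318.0, 239.0, 28.0, 28.0], 0.41)]
pin_grip [([319.0, 238.0, 19.0, 25.0], 0.68), ([459.0, 221.0, 26.0, 24.0], 0.59), ([352.0, 184.0, 27.0, 27.0], 0.49), ([295.0, 281.0, 26.0, 32.0], 0.47)]
fork_hole [([402.0, 220.0, 40.0, 76.0], 0.98), ([317.0, 236.0, 24.0, 26.0], 0.41)]
[[ 9.11550266e-01  4.11188659e-01  1.76305099e-05]
 [ 4.11188659e-01 -9.11550266e-01  3.75708365e-06]
 [ 1.76159662e-05  3.82469512e-06 -1.00000000e+00]] [-0.17666377  0.67334234  0.44972859] 0.7
```

View pics/scene.png

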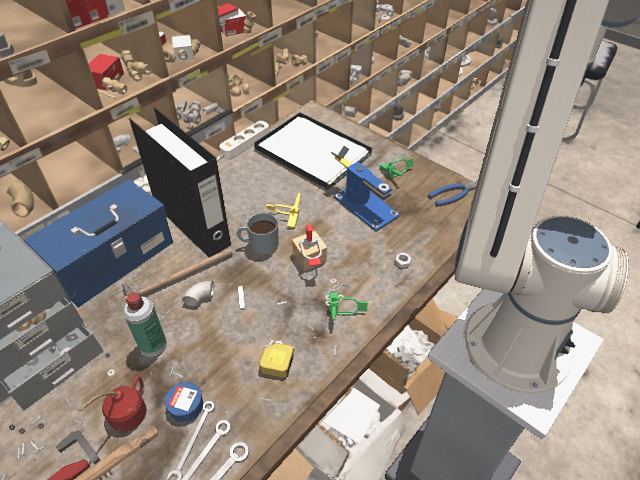

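View pics/top.png

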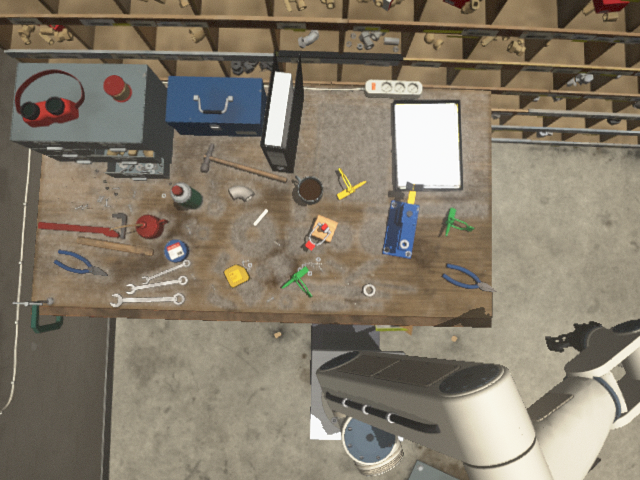

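Candidates: red pin in the block at scene (310,245)/top (322,232). Two green ones are at scene (345,305) and (397,168), and a yellow one at (288,212). Only the red one stands in the block and has a red grip, so I'll confirm it in an enlarged crop.

```bash
python3 - <<'E'
from h import *
a=cap("scene");b=cap("top")
f=lambda im,u,v,w,h:cv2.resize(im[v-h//2:v+h//2,u-w//2:u+w//2],(400,300),interpolation=cv2.INTER_CUBIC)
save("crop.png",np.vstack([np.hstack([f(a["color"],310,250,80,60),f(b["color"],320,235,80,60)]),np.hstack([f(a["color"],368,190,120,90),f(b["color"],405,225,120,90)])]))
print(onz(b,322,230,.06),onz(b,404,244,.12),onz(b,404,219,.01),onz(b,370,290,.01))
E
```

```text
[0.55639142 0.13776615 0.06      ] [ 0.51310269 -0.12576149  0.12      ] [ 0.6074495  -0.14509702  0.01      ] [ 0.3598004  -0.03200413  0.01      ]
```

View pics/crop.png

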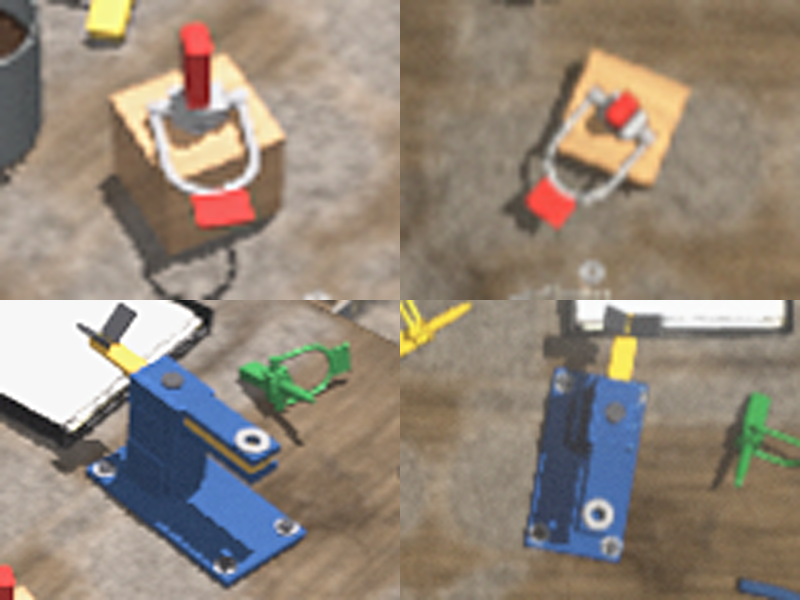

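The crop confirms it: a red grip and red tab on the pin in the wooden block, with the ring toward the lower left in the top view. The bracket's washer is at top (404,244) and scene (384,186). Next, positions.

```bash
python3 - <<'E'
from h import *
a=cap("scene");b=cap("top")
T=lambda p,q:tri([ray(a,*p),ray(b,*q)])
w=T((383.6,186.4),(404.4,243.9));g=T((309.4,226.6),(324.6,226.6));t=T((314.4,261.6),(310.2,245.6))
bo=onz(b,409.5,213.6,.12)
print(w,g,t,bo,onz(b,404.4,243.9,.122))
d=t-g;print("pin ring dir",np.degrees(np.arctan2(d[1],d[0])),np.hypot(*d[:2]));d=w-bo;print("fork dir",np.degrees(np.arctan2(d[1],d[0])))
s=ctrl.read_state();R=np.array(s["tcp_rot"]);print(s["eef_pos"],np.degrees(np.arctan2(R[1,0],R[0,0])),cap("wrist")["tool_from_camera"])
E
```

```text
[ 0.51219588 -0.12754479  0.12162033] [0.56067574 0.12909769 0.12300174] [0.50196981 0.17472624 0.0683287 ] [ 0.61159133 -0.14217221  0.12      ] [ 0.51332078 -0.12666656  0.122     ]
pin ring dir 142.1442461097454 0.07435288170717584
fork dir 171.62822242161323
[ 0.25702282 -0.56972172  0.23129621] 24.2823915762847 [[ 1.16366231e-04 -9.52046142e-01 -3.05954459e-01  7.77372806e-02]
 [ 9.99999864e-01 -4.44883470e-05  5.18773855e-04  2.93770965e-04]
 [-5.07508056e-04 -3.05954478e-01  9.52046007e-01 -1.41758555e-01]
 [ 0.00000000e+00  0.00000000e+00  0.00000000e+00  1.00000000e+00]]
```

```bash
python3 -m jog '[[85,35,-32,-2,0],[85,35,-32,-2,0],[85,35,-32,-2,0],[85,35,-32,-2,0],[85,35,-32,-2,0],[85,35,-32,-2,0],[85,35,-32,-2,0],[85,35,-32,-2,0],[85,35,-32,-2,0],[85,35,-32,-2,0],[85,35,-32,-2,0],[85,35,-32,-2,0]]' 40; python3 -m jog '[[85,35,-32,-2,0],[85,35,-32,-2,0],[85,35,-32,-2,0],[85,0,0,0,-0.147],[85,0,0,0,-0.147],[85,0,0,0,-0.147],[85,0,0,0,-0.147],[85,0,0,0,-0.147],[85,0,0,0,-0.147],[85,0,0,0,-0.147],[85,0,0,0,-0.147],[85,0,0,0,-0.147]]';  python3 -m jog '[[85,0,0,0,-0.147],[85,0,0,0,-0.147],[85,0,0,0,-0.147],[85,0,0,0,-0.147],[85,0,0,0,-0.147],[85,0,0,0,0]]'
```

```text
time_s: 2.15
eef_pos: [0.4825, -0.045, 0.2557]
tcp_rot: [[0.912, 0.411, 0.001], [0.411, -0.912, -0.0], [0.001, 0.0, -1.0]]
wrist_force: [0.9, -0.3, 0.5]
opening: 0.0849
gripper_force: 0.0
time_s: 3.35
eef_pos: [0.5382, 0.0837, 0.2613]
tcp_rot: [[-0.181, 0.983, 0.0], [0.983, 0.181, 0.0], [0.0, 0.0, -1.0]]
wrist_force: [-0.4, -0.7, 0.3]
opening: 0.0851
gripper_force: 0.0
time_s: 3.95
eef_pos: [0.5382, 0.0837, 0.2613]
tcp_rot: [[-0.791, 0.611, 0.0], [0.611, 0.791, 0.0], [-0.0, 0.0, -1.0]]
wrist_force: [-0.2, -0.9, -0.4]
opening: 0.085
gripper_force: 0.0
```

```bash
python3 - <<'E'
from h import *
c=cap("wrist"); save("w1.png",c["color"]); print(proj(c,[[.5607,.1291,.122],[.502,.175,.068]]).round())
for l in("lock_pin","pin_grip","ring_tab","pin_block"): print(l,[(np.round(d["bbox"]).tolist(),round(d["score"],2)) for d in models.look_for("wrist",l)])
E
```

```text
[[400. 208.]
 [394. 101.]]
lock_pin [([390.0, 160.0, 69.0, 134.0], 0.71), ([404.0, 338.0, 76.0, 100.0], 0.68), ([348.0, 17.0, 28.0, 30.0], 0.65)]
pin_grip [([389.0, 156.0, 71.0, 135.0], 0.92), ([407.0, 341.0, 79.0, 100.0], 0.74), ([348.0, 14.0, 33.0, 28.0], 0.7), ([385.0, 190.0, 94.0, 103.0], 0.3)]
ring_tab [([415.0, 347.0, 51.0, 23.0], 0.74), ([391.0, 147.0, 67.0, 110.0], 0.67), ([593.0, 72.0, 29.0, 79.0], 0.61)]
pin_block [([388.0, 190.0, 98.0, 99.0], 0.8)]
```

View pics/w1.png

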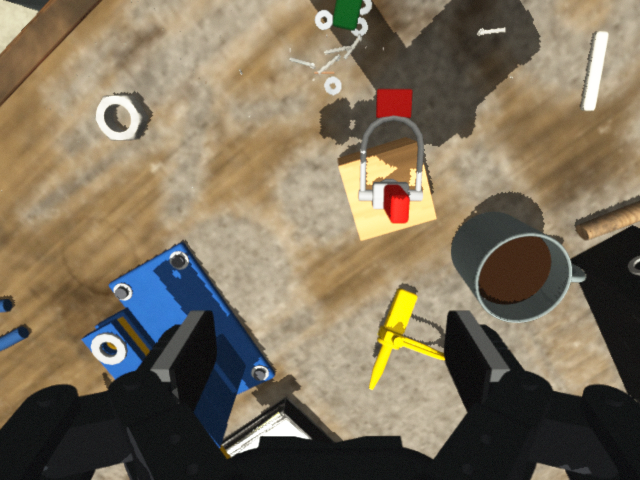

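The wrist view shows the tab at (394,103), the pivot bar at (364–420,196), the grip top at about (400,207), the washer at (108,347) and the base bolts at (123,292), (179,260) and (261,374). The ring already lies along the tool's x.

```bash
cat > m.py <<'E'
from h import *
def red(c,v0,v1,u0,u1):
    im=c["color"].astype(int);m=(im[...,0]>120)&(im[...,1]<70)&(im[...,2]<70);k=np.zeros_like(m);k[v0:v1,u0:u1]=1
    return (m&k).astype(np.uint8)
E
python3 - <<'E'
from m import *
c=cap("wrist")
t=red(c,80,125,360,430);print(cv2.minAreaRect(cv2.findNonZero(t)))
im=c["color"][180:225:4,380:416:3];print(im[...,0]); print(im[...,1])
tab=onz(c,394,103,.07);piv=(onz(c,364,196,.07)+onz(c,420,196,.07))/2;dp=onz(c,420,196,.07)-onz(c,364,196,.07)
ang=lambda d:np.degrees(np.arctan2(d[1],d[0]))
print("tab",tab,"piv",piv,np.linalg.norm(tab-piv),"ringdir",ang(tab-piv),"y",ang(dp),"grip",onz(c,400,207,.122))
b=[onz(c,*p,.012) for p in((123,292),(179,260),(261,374))];print("fork dir",ang(b[1]-b[2]),"y",ang(b[1]-b[0]),b)
print("washer",onz(c,108,347,.122),"mug",onz(c,528,277,.088))
E
```

```text
((393.5, 103.0), (28.0, 35.0), 90.0)
[[152 108 118 121 122 121 157 161 161 169 254 255]
 [219 216 152 112 110 111 113 118 116 118 253 254]
 [249 211 105 107 109 112 107 109 126 121 149 148]
 [248 206 116 105 110 111 112 111 111 113 206 221]
 [250 197 121 107 220 163 163 167 163 177 239 242]
 [249 197 123 126 251 255 255 255 255 253 230 238]
 [248 180 128 132 252 255 255 255 255 252 253 254]
 [242 221 128 134 253 255 255 255 255 251 254 254]
 [254 254 182 134 253 255 255 255 255 249 255 255]
 [255 255 255 149 254 255 255 255 255 247 254 254]
 [255 255 255 251 254 255 255 255 254 248 254 254]
 [254 254 254 254 254 254 253 253 253 254 254 251]]
[[114 103 118 121 121 112 117 120 121 125 235 247]
 [219 214 118  55  55  39  89 117 117 117 234 241]
 [249 184  15  16  16  18  11  24 121 120 111 115]
 [248 178  15  14  19  18  13  15  22 107 205 219]
 [250 174  15  21  24  22  23  22  19  21 238 241]
 [249 172  14  16  41  61  65  55  46  42 195 217]
 [248 133  21  20  42  63  55  53  50  37 230 239]
 [233 178  17  17  40  64  56  54  48  35 234 240]
 [238 236  86  15  42  62  58  52  46  36 242 243]
 [244 245 244  37  41  61  56  47  43  40 241 241]
 [245 244 243 214  46  61  51  48  43  85 235 235]
 [241 241 239 239 236 233 232 232 232 236 235 228]]
tab [0.50369136 0.17406827 0.07      ] piv [0.56391861 0.12941776 0.07      ] 0.07497325899823008 ringdir 143.44797933766648 y 52.12544775747647 grip [0.56029461 0.12960437 0.122     ]
fork dir 171.13946117597354 y 81.54854181765485 [array([ 0.48655018, -0.16120336,  0.012     ]), array([ 0.49767356, -0.08634129,  0.012     ]), array([ 0.65739313, -0.11124002,  0.012     ])]
washer [ 0.50998016 -0.12599141  0.122     ] mug [0.68916456 0.18140691 0.088     ]
```

```bash
python3 -m jog '[[50,4,25,0,0],[50,5,25.5,0,0],[50,0,0,40,0],[50,0,0,40,0],[50,0,0,40,0],[50,0,0,30,0],[50,0,0,15,0],[50,0,0,10,0],[50,0,0,0,0],[50,0,0,0,0]]' 60;  python3 -m jog '[[0,0,0,0,0],[0,0,0,0,0],[0,0,0,0,0],[0,0,0,0,0],[0,0,0,0,0],[0,0,0,0,0],[0,0,0,0,0]]'
```

```text
time_s: 5.25
eef_pos: [0.5629, 0.1293, 0.0874]
tcp_rot: [[-0.79, 0.613, 0.002], [0.613, 0.79, 0.0], [-0.001, 0.001, -1.0]]
wrist_force: [-0.2, 0.8, 0.7]
opening: 0.0498
gripper_force: 0.0
time_s: 5.95
eef_pos: [0.5626, 0.1292, 0.0874]
tcp_rot: [[-0.79, 0.613, 0.001], [0.613, 0.79, 0.0], [-0.001, 0.001, -1.0]]
wrist_force: [-1.1, -0.5, 6.0]
opening: 0.0132
gripper_force: 58.6
```

```bash
python3 -m jog '[[0,0,0,-10,0],[0,0,0,-40,0],[0,0,0,-50,0],[0,0,0,-50,0],[0,0,0,0,-0.127],[0,0,0,0,-0.127],[0,0,0,0,-0.127],[0,0,0,0,-0.127],[0,0,0,0,0]]'; python3 - <<'E'
from h import *
s=ctrl.read_state();R=np.array(s["tcp_rot"]);e=np.array(s["eef_pos"]);print(e,s["opening"],np.degrees(np.arctan2(R[1,0],R[0,0])))
print(R.T@(np.array([.5115,-.1265,0])-e)*1000)
E
```

```text
time_s: 6.85
eef_pos: [0.5617, 0.1291, 0.2368]
tcp_rot: [[-0.989, 0.149, -0.0], [0.149, 0.989, 0.0], [0.0, 0.0, -1.0]]
wrist_force: [-0.3, -0.6, -3.0]
opening: 0.013
gripper_force: 61.4
[0.5617215  0.12906915 0.23678126] 0.012951281849753079 171.4054243436902
[  11.45882952 -260.20844989  236.77713639]
```

```bash
python3 -m jog '[[0,3,-45,0,0],[0,3,-45,0,0],[0,3,-45,0,0],[0,2,-45,0,0],[0,0,0,0,0],[0,0,0,0,0]]'; python3 - <<'E'
from h import *
c=cap("wrist"); save("w2.png",c["color"]); print(proj(c,[[.5115,-.1265,.122]]),c["state"]["eef_pos"])
E
```

```text
time_s: 7.45
eef_pos: [0.5237, -0.0481, 0.2367]
tcp_rot: [[-0.988, 0.157, 0.0], [0.157, 0.988, 0.0], [-0.0, 0.0, -1.0]]
wrist_force: [0.1, 0.4, -3.5]
opening: 0.0132
gripper_force: 61.6
[[212.54308519 232.22140257]] [ 0.52366806 -0.04805949  0.23666507]
```

View pics/w2.png

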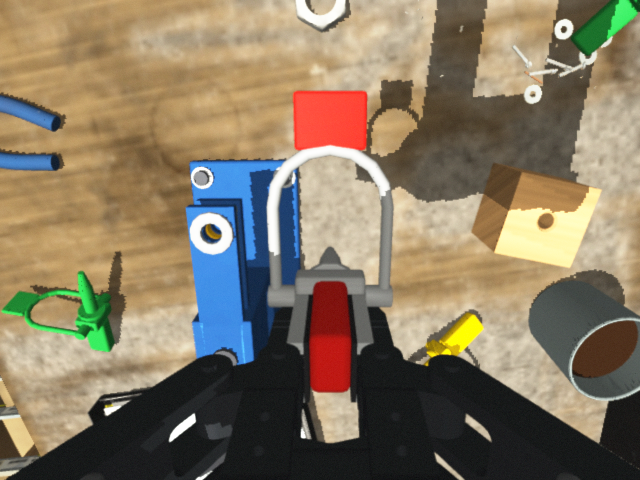

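The view shows the washer at about (210,233), the pin's nose at (330,251), the pivot bar at 268–392 in row 297 and the tab at (331,120). The ring is open and parallel to the fork.

```bash
python3 - <<'E'
from h import *
c=cap("wrist");im=c["color"];R=np.array(c["state"]["tcp_rot"]);e=np.array(c["state"]["eef_pos"])
m=(im.min(2)>150).astype(np.uint8);m[:200]=0;m[265:]=0;m[:,:180]=0;m[:,245:]=0
w=cv2.minEnclosingCircle(cv2.findNonZero(m));el=cv2.fitEllipse(max(cv2.findContours(m,0,1)[0],key=cv2.contourArea));print(w,el)
K=lambda u,v,z:(R.T@(onz(c,u,v,z)-e)*1000).round(1)
for z in(.121,.124):print("washer",onz(c,*el[0],z),K(*el[0],z))
print("nose",K(330,251,.1595),"piv",K(330,297,.2195),K(268,297,.2195),K(392,297,.2195),"tab",K(330.5,120,.2215))
print("fork edges",K(187,207,.12),K(196,320,.12),K(236,207,.12),K(246,320,.12))
print("grip top",K(330,337,.2715))
E
```

```text
((209.0, 233.0), 22.203702926635742) ((209.14352416992188, 232.68746948242188), (39.55459213256836, 43.51988983154297), 125.84769439697266)
washer [ 0.5121103  -0.12828974  0.121     ] [ -0.9 -82.  115.5]
washer [ 0.5113393 -0.1272093  0.124    ] [ 1.000e-01 -8.110e+01  1.125e+02]
nose [-0.1 -0.6 77.1] piv [ 0.2 -0.6 17.1] [  0.1 -27.7  17.1] [ 0.1 26.6 17.1] tab [74.7 -0.4 15.1]
fork edges [ 16.7 -95.5 116.5] [-67.8 -98.3 116.5] [ 16.6 -62.8 116.5] [-67.6 -61.7 116.6]
grip top [ 12.4  -0.6 -34.9]
```

```bash
python3 -m jog '[[0,-0.5,-40,0,0],[0,-0.4,-40.3,0,0],[0,0,0,15,0],[0,0,0,14,0],[0,0,0,0,0],[0,0,0,0,0]]'; python3 - <<'E'
from h import *
c=cap("wrist");R=np.array(c["state"]["tcp_rot"]);e=np.array(c["state"]["eef_pos"]);print(e)
K=lambda z,x=0,y=-.6:proj(c,e+R@np.array([x/1e3,y/1e3,0])+[0,0,z-e[2]])
nz=e[2]-.0772;print("pred nose",K(nz)[0], "washer centre if nose on axis",K(.122)[0])
u,v=K(nz)[0].astype(int);s=c["color"][v-75:v+75,u-100:u+100];print(u-100,v-75)
save("w3.png",cv2.resize(s,(800,600),interpolation=cv2.INTER_CUBIC))
E
```

```text
time_s: 8.15
eef_pos: [0.5127, -0.1254, 0.2069]
tcp_rot: [[-0.989, 0.15, -0.001], [0.15, 0.989, 0.0], [0.001, 0.0, -1.0]]
wrist_force: [-0.0, -0.7, -2.1]
opening: 0.0135
gripper_force: 61.6
[ 0.51269947 -0.12542546  0.20694929]
pred nose [329.92806101 250.9800934 ] washer centre if nose on axis [329.92665971 246.60474152]
229 175
```

View pics/w3.png

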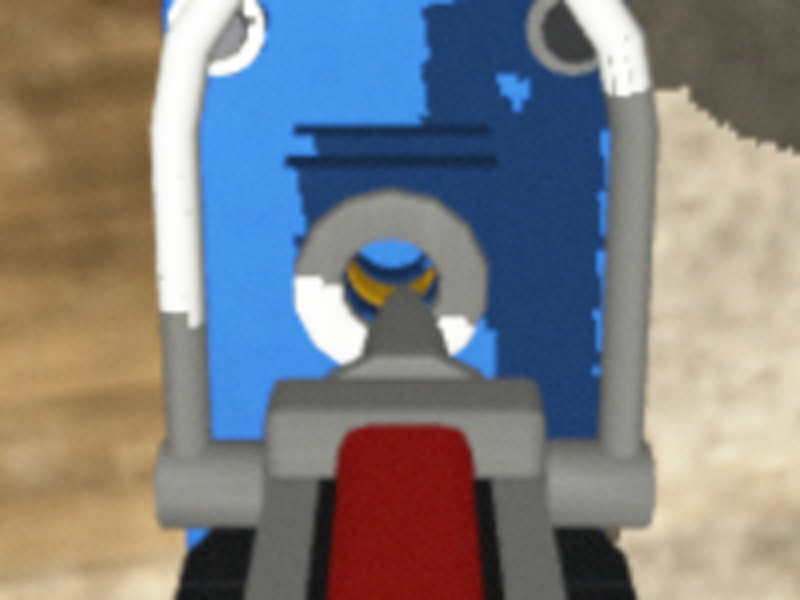

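The crop (4x, from (229,175)) shows the washer centred at (391,282) and the nose at column 405. The nose therefore sits 2.1 mm too far in +y, so I'll correct that and lower it in.

```bash
python3 -m jog '[[0,-0.3,-2.1,0,0],[0,0,0,0,0],[0,0,0,5,0],[0,0,0,5,0],[0,0,0,5,0],[0,0,0,0,0]]'; python3 -m jog '[[0,0,0,3,0],[0,0,0,3,0],[0,0,0,3,0],[0,0,0,3,0],[0,0,0,0,0]]'
```

```text
time_s: 8.8
eef_pos: [0.512, -0.1286, 0.1913]
tcp_rot: [[-0.988, 0.151, -0.002], [0.151, 0.988, 0.0], [0.002, 0.0, -1.0]]
wrist_force: [-0.5, 0.6, -2.3]
opening: 0.0132
gripper_force: 61.7
time_s: 9.3
eef_pos: [0.5124, -0.1287, 0.1798]
tcp_rot: [[-0.988, 0.151, -0.001], [0.151, 0.988, 0.0], [0.001, 0.0, -1.0]]
wrist_force: [-1.0, 0.3, -3.7]
opening: 0.0132
gripper_force: 61.7
```

```bash
python3 -m jog '[[0,0,0,2,0],[0,0,0,2,0],[0,0,0,2,0],[0,0,0,0,0]]'; python3 -m jog '[[0,0,0,2,0],[0,0,0,2,0],[0,0,0,0,0]]'
```

```text
time_s: 9.7
eef_pos: [0.5126, -0.1286, 0.174]
tcp_rot: [[-0.988, 0.151, -0.0], [0.151, 0.988, 0.0], [0.0, 0.0, -1.0]]
wrist_force: [-0.1, 2.2, -3.3]
opening: 0.0133
gripper_force: 61.5
time_s: 10.0
eef_pos: [0.5126, -0.1286, 0.17]
tcp_rot: [[-0.988, 0.151, -0.0], [0.151, 0.988, 0.0], [0.0, 0.0, -1.0]]
wrist_force: [1.2, 2.0, -4.6]
opening: 0.0131
gripper_force: 61.4
```

```bash
python3 -m jog '[[0,0,0.5,0,0],[0,0,0,2,0],[0,0,0,2,0],[0,0,0,2,0],[0,0,0,0,0]]'; python3 -m jog '[[0,0,0,2,0],[0,0,0,2,0],[0,0,0,2,0],[0,0,0,0,0]]'
```

```text
time_s: 10.5
eef_pos: [0.5126, -0.1283, 0.1639]
tcp_rot: [[-0.988, 0.151, -0.0], [0.151, 0.988, 0.0], [0.0, 0.0, -1.0]]
wrist_force: [1.8, 1.6, -4.6]
opening: 0.0131
gripper_force: 61.5
time_s: 10.9
eef_pos: [0.5127, -0.1282, 0.158]
tcp_rot: [[-0.989, 0.151, -0.0], [0.151, 0.989, 0.0], [0.0, 0.0, -1.0]]
wrist_force: [0.1, 1.4, -4.5]
opening: 0.0133
gripper_force: 61.4
```

```bash
python3 -m jog '[[0,0,0,2,0],[0,0,0,2,0],[0,0,0,1,0],[0,0,0,0,0]]'; python3 -m jog '[[0,0,0,1,0],[0,0,0,0,0]]'; python3 -m jog '[[0,0,0,0.5,0],[0,0,0,0,0]]'
```

```text
time_s: 11.3
eef_pos: [0.5127, -0.1283, 0.1531]
tcp_rot: [[-0.989, 0.151, -0.0], [0.151, 0.989, 0.0], [0.0, 0.0, -1.0]]
wrist_force: [0.9, 1.7, -2.8]
opening: 0.0133
gripper_force: 61.6
time_s: 11.5
eef_pos: [0.5128, -0.1282, 0.1522]
tcp_rot: [[-0.989, 0.151, 0.0], [0.151, 0.989, 0.0], [0.0, 0.0, -1.0]]
wrist_force: [-0.3, 2.3, -2.4]
opening: 0.0132
gripper_force: 61.7
time_s: 11.7
eef_pos: [0.5127, -0.1283, 0.1518]
tcp_rot: [[-0.988, 0.151, 0.0], [0.151, 0.988, 0.0], [-0.0, 0.0, -1.0]]
wrist_force: [-1.0, 1.8, -2.4]
opening: 0.0131
gripper_force: 61.7
```

```bash
for i in 1 ; do :; done; python3 -m jog '[[0,0,0,0.5,0],[0,0,0,0,0]]' | sed -n '2p;4p'; python3 -m jog '[[0,0,0,0.5,0],[0,0,0,0,0]]'| sed -n '2p;4p'; python3 -m jog '[[0,0,0,0.5,0],[0,0,0,0,0]]'| sed -n '2p;4p'
```

```text
eef_pos: [0.5128, -0.1283, 0.1513]
wrist_force: [-0.4, 2.6, -2.0]
eef_pos: [0.5127, -0.1283, 0.1507]
wrist_force: [0.7, 2.6, -1.3]
eef_pos: [0.5127, -0.1282, 0.1502]
wrist_force: [0.3, 2.0, -0.4]
```

```bash
python3 -m jog '[[0,0,0,0.5,0],[0,0,0,0,0]]' | sed -n '2p;4p'; python3 -m jog '[[0,0,0,0.5,0],[0,0,0,0,0]]'| sed -n '2p;4p'; python3 -m jog '[[0,0,0,0.5,0],[0,0,0,0,0]]'| sed -n '2p;4p'
```

```text
eef_pos: [0.5128, -0.1283, 0.1502]
wrist_force: [-2.1, 4.0, 4.6]
eef_pos: [0.5129, -0.1283, 0.1502]
wrist_force: [-3.4, 3.5, 11.4]
eef_pos: [0.5129, -0.1283, 0.1502]
wrist_force: [-4.2, 3.6, 15.3]
```

Seated at 3 mm packing with about 18 N. I'll hold, unload, release and rise.

```bash
python3 -m jog '[[0,0,0,0,0],[0,0,0,0,0],[0,0,0,0,0],[0,0,0,0,0]]' | sed -n '2p;4p'; python3 -m jog '[[0,0,0,-0.6,0],[0,0,0,-0.3,0],[0,0,0,0,0]]' | sed -n '2p;4p'; python3 -m jog '[[40,0,0,0,0],[40,0,0,0,0],[40,0,0,0,0],[40,0,0,0,0],[40,0,0,-20,0],[40,0,0,-40,0],[40,0,0,-40,0],[0,0,0,-20,0],[0,0,0,0,0],[0,0,0,0,0]]'
python3 - <<'E'
from h import *
c=cap("wrist"); save("w4.png",c["color"])
E
```

```text
eef_pos: [0.5129, -0.1283, 0.1502]
wrist_force: [-3.7, 4.2, 15.6]
eef_pos: [0.5129, -0.1283, 0.1502]
wrist_force: [-2.4, 3.6, 7.1]
time_s: 14.6
eef_pos: [0.5126, -0.1283, 0.2694]
tcp_rot: [[-0.988, 0.151, 0.0], [0.151, 0.988, -0.0], [-0.0, -0.0, -1.0]]
wrist_force: [-0.7, 0.7, -0.5]
opening: 0.0005
gripper_force: 0.0
```

View pics/w4.png

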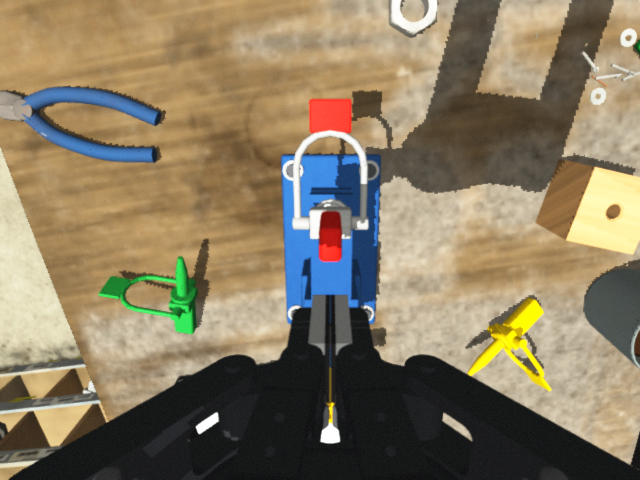

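The pin is seated with the ring open and its tab at (330,115), over the fork's free end. Next I'll move the shut fingers above the tab and press.

```bash
python3 -m jog '[[0,38,-0.3,0,0],[0,38,-0.3,0,0],[0,0,0,40,0],[0,0,0,40,0],[0,0,0,35,0],[0,0,0,0,0],[0,0,0,0,0]]'; python3 -m jog '[[0,0,0,5,0],[0,0,0,5,0],[0,0,0,5,0],[0,0,0,5,0],[0,0,0,0,0]]'
```

```text
time_s: 15.35
eef_pos: [0.4368, -0.1172, 0.1541]
tcp_rot: [[-0.988, 0.151, -0.003], [0.151, 0.989, 0.001], [0.003, 0.0, -1.0]]
wrist_force: [-0.3, -0.1, 0.2]
opening: -0.0005
gripper_force: 0.0
time_s: 15.85
eef_pos: [0.4373, -0.1173, 0.1343]
tcp_rot: [[-0.988, 0.151, -0.001], [0.151, 0.988, 0.0], [0.001, 0.0, -1.0]]
wrist_force: [0.5, -0.1, 0.2]
opening: 0.0001
gripper_force: 0.0
```

```bash
python3 -m jog '[[0,0,0,4,0],[0,0,0,4,0],[0,0,0,4,0],[0,0,0,4,0],[0,0,0,0,0]]'|grep -E 'eef|wrist'; python3 -m jog '[[0,0,0,4,0],[0,0,0,4,0],[0,0,0,4,0],[0,0,0,4,0],[0,0,0,0,0]]'|grep -E 'eef|wrist';python3 -m jog '[[0,0,0,4,0],[0,0,0,4,0],[0,0,0,4,0],[0,0,0,4,0],[0,0,0,0,0]]'|grep -E 'eef|wrist'
```

```text
eef_pos: [0.4375, -0.1174, 0.1182]
wrist_force: [0.4, 0.1, 1.8]
eef_pos: [0.4368, -0.1172, 0.102]
wrist_force: [0.4, 0.4, 0.4]
eef_pos: [0.437, -0.1172, 0.086]
wrist_force: [-0.4, 0.4, -1.0]
```

```bash
python3 - <<'E'
from h import *
c=cap("wrist");a=cap("scene")
save("w5.png",np.hstack([cv2.resize(c["color"],(480,360)),cv2.resize(a["color"][150:240,340:420],(320,360),interpolation=cv2.INTER_CUBIC)]))
E
```

```text
(no output)
```

View pics/w5.png

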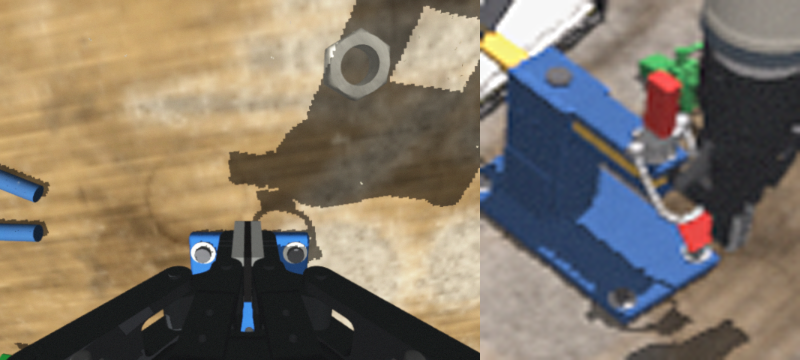

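The ring is swung partway down, with its tab against the fingertips, so I'll press further.

```bash
python3 -m jog '[[0,-1,0,4,0],[0,-1,0,4,0],[0,-1,0,4,0],[0,-1,0,4,0],[0,0,0,0,0],[0,0,0,0,0]]'|grep -E 'eef|wrist'; python3 - <<'E'
from h import *
a=cap("scene")
save("w6.png",cv2.resize(a["color"][150:240,340:420],(640,600),interpolation=cv2.INTER_CUBIC))
E
```

```text
eef_pos: [0.4414, -0.118, 0.0705]
wrist_force: [0.6, 0.6, -0.4]
```

View pics/w6.png

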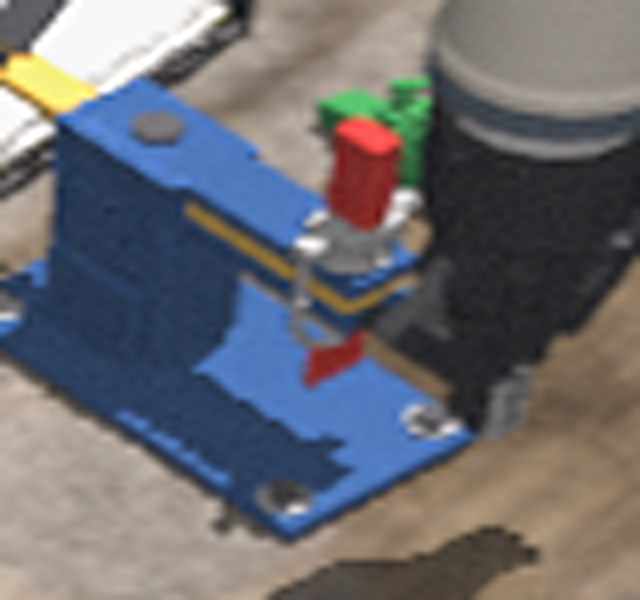

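It snapped: the ring hangs straight down below the fork, its tab at crop (335,358). I'll back away and check the numbers.

```bash
python3 -m jog '[[0,10,0,0,0],[0,20,0,0,0],[0,10,0,-30,0],[0,0,0,-40,0],[0,0,0,-40,0],[0,0,0,-40,0],[0,0,0,0,0],[0,0,0,0,0]]'; python3 - <<'E'
from m import *
a=cap("scene");pin=np.array([.5127,-.1277,.123])
print("pred grip top,mid-grip,tab",proj(a,pin+[[0,0,.062],[0,0,.039],[0,0,-.064]]).round(1),"tab at 1.45:",proj(a,pin+[-.0088,.0013,-.0634]).round(1))
im=a["color"].astype(int);m=((im[...,0]>90)&(im[...,1]<60)&(im[...,2]<60)).astype(np.uint8);m[:150]=0;m[240:]=0;m[:,:340]=0;m[:,430:]=0
n,l,st,ce=cv2.connectedComponentsWithStats(m);print(st,ce)
save("w7.png",cv2.resize(a["color"][150:225,340:420],(800,600),interpolation=cv2.INTER_CUBIC))
E
```

```text
time_s: 18.9
eef_pos: [0.4017, -0.1119, 0.2213]
tcp_rot: [[-0.988, 0.151, 0.002], [0.151, 0.988, -0.001], [-0.002, -0.0, -1.0]]
wrist_force: [-0.4, -0.4, -0.6]
opening: -0.0001
gripper_force: 0.0
pred grip top,mid-grip,tab [[385.2 168.9]
 [384.4 175.3]
 [380.9 202.4]] tab at 1.45: [[383.1 203.9]]
[[     0      0    640    480 307093]
 [   381    170      9     14     86]
 [   379    200      6      7     21]] [[319.47744494 239.52009326]
 [384.90697674 176.63953488]
 [381.47619048 203.0952381 ]]
```

View pics/w7.png

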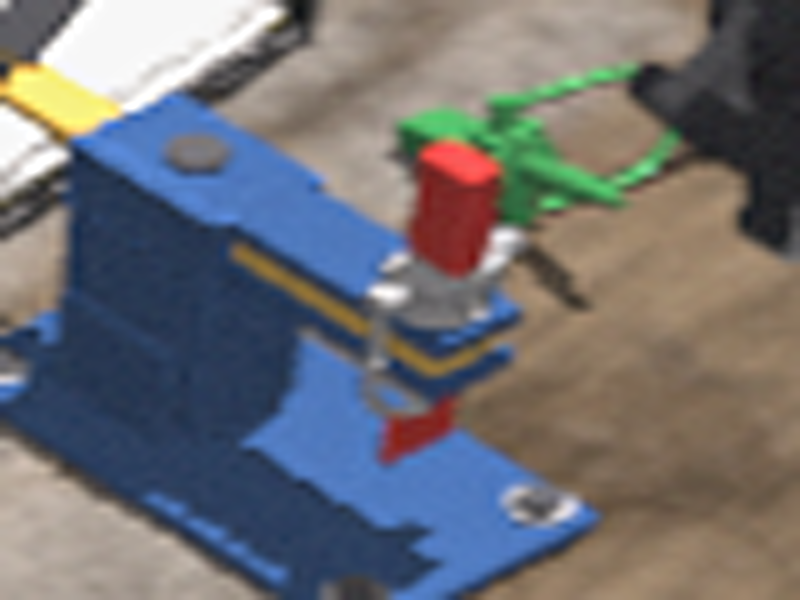

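```bash
python3 -c "
from plant import job
print(job.hand_in())"
```

```text
the job is handed in; nothing more can be done
None
```

I handed the job in with the red pin seated at about 18 N on roughly 3 mm of packing washers, the ring snapped shut below the fork, and the gripper clear. The last picture showed the pin upright and the ring closed; no verdict came back at hand-in.

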